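# Shim up the front of a sagging shop till

### The arm

A 6-joint arm with a two-finger parallel gripper is mounted at the origin on the work surface. World frame = base frame: x ahead of the robot, y to its left, z up, the work surface at z = 0. Lengths are in m, angles in rad, forces in N, time in s.
With the tool pointing down it reaches from about 0.35 to 0.875 m from the base axis. Payload 15.5 kg.
Tool frame: the origin (TCP) lies at the very end of the fingers, on their centre line; the grasp point (between the pads) lies 19 mm behind it; z points along the fingers, y is the line along which they close (so a half turn about z gives the same grasp; the last joint's range is limited). The gripper opens to 85 mm and grips with 20 to 120 N. Pads are 22 mm wide; open, the fingers measure 114 mm over their backs; the gripper's body (76 mm by 85 mm) begins 54 mm behind the grasp point. The pads swing forward as they close: fully open they stand 13 mm farther back than shut.
Start: joints at [1.014, 0.494, 1.345, -0, 1.302, -0.096], TCP at [0.278, 0.56, 0.231] pointing down, gripper open.
Joint ranges: [-2.91, 2.91], [-0.82, 2.16], [0.22, 2.67], [-1.22, 4.37], [0.12, 2.79], [-3.08, 3.08]. Speed limits (rad/s): [1.89, 1.89, 2.57, 3.01, 3.01, 3.01].

### API

Orientations are given as a unit quaternion [w, x, y, z].
In Python, from station import env gives the robot as it stands.
- The arm moves only by the tool pendant, called after "Emit:" as name([rows], argument=value, ...), one row to a line, values as JSON. Schema: {"type":"object","properties":{"segments":{"type":"array","items":{"type":"array","prefixItems":[{"type":"array","items":{"type":"number"},"minItems":3,"maxItems":3},{"type":"number"},{"type":"number"}],"minItems":3,"maxItems":3},"minItems":1,"maxItems":5},"clamp_n":{"type":"number"},"only":{"type":"string"},"quiet":{"type":"boolean"},"lines":{"type":"string"}},"required":["segments"],"additionalProperties":false}. segments is a list of rows, 1 to 5 of them, each written [[dx, dy, dz], turn, opening]: dx, dy, dz in mm, then a turn about the tool's z in rad, then the finger opening in m; each row is the pose to reach, as a shift and turn from the pose commanded when the call began, along the tool's axes at that moment; what a row does not reach only later rows make up. A row lasts 1/10 s, in which the tool goes at most 0.05 m and 0.15 rad, less where a joint would pass 70% of its speed; a pose out of reach is approached as far as the arm can. The fingers move at their own pace and stop on an object; clamp_n is the grip in N (left out, the last holds). Time passes only in rows, so rows that do not move let the fingers close. The tool returns the time, the measured TCP pose, the force, the opening and the grip force at its end. only (a regular expression) keeps the lines of the reply that match it, lines (a string "A,B") keeps lines A to B, and quiet returns only ok. Input that does not fit is refused with a message, and nothing moves.
- env.sense(): the state, without advancing time (a new reading comes with each control period).
- env.get_image(name): name is "side" or "top" or "wrist"; returns a dict with "image" (480x640x3 uint8, red, green, blue), "z_map" (480x640 float32, m along the optical axis (not along the pixel's ray), 0 where there is no reading), "fx", "fy", "cx", "cy" (pixels), "rvec" (rotation vector, rad) and "tvec" (3), from world to camera coordinates, as OpenCV has them. Camera axes: x right, y down, z forward; pixel columns grow to the right and rows downward; lengths in m; the calibration is good to about 2 mm. A picture is of the moment at which its call begins.
- env.close_job(): hands the job in; it is judged then, once.
The state is a dict: "clock": time; "joint_positions": joint angles; "dq": joint speeds; "tau": joint torques, N m; "tool_pos": TCP position; "tcp_rot": TCP orientation; "contact_force": force on the tool from outside, world axes, zero at the start; "wrist_torque": the same for the moment, N m; "finger_gap": finger opening in m; "gripper_force": force on a finger pad.
Only numpy, scipy, OpenCV 4.12 (cv2) and the standard library are available. Lean on these libraries where they do the work, as an engineer would, in place of code of your own. Each camera call takes 0.05 s, during which the arm holds its last target. There are 200 camera calls.

### The job

The till's drawer rolls open because the till sits too low in front. Take the pry bar from its grey rest, lever the till's front edge up over the yellow fulcrum block until the shim will fit underneath with several millimetres to spare, and lay the bar back on its rest; the stiff hinge keeps the till up. Then slip the tongue of the wooden shim under the front edge, flat on the counter and most of the way in, press the till down until it rests on the shim, and let go without disturbing the bottle, the mouse or the paper roll.

Things in the scene. Friction and masses are not known exactly. Their poses are not given: they have to be found in the camera images.
- till_mount: Fixed rear mount of the till, a cash drawer 280 deep x 260 wide x 86 high: black, off-white front. Origin on the counter below the middle of its front edge; x points level from the front (x=0; trim sticks out 9 mm) into the till, y along the front edge (-130 to +130). When down: flat underside 24 mm above the counter, open below in front; top at 110. Hinge axis at x=280, z=30, along y.
- till (a joint): Tilt of the till on its rear hinge, rad: 0 = down and level, grows as the front rises (2.8 mm at the edge per 0.01; limit 0.3). The hinge is stiff: it stays where left. At the front edge, raising takes about 24 N, pressing down 2 to 5 N; move slowly. From about 0.065 the shim passes under with room to spare; resting on the well-inserted shim it reads about 0.041 to 0.044.
- till_edge (a point): Middle of the till's front lower edge; moves with the till. 24 mm above the counter when down.
- fulcrum: Fixed yellow block with a rounded steel top, centred 55 to 65 mm out from the till's front edge and within 60 mm of its middle. Foot 50 x 56 x 10 mm, upright 20 x 44; top a fixed level cylinder, radius 10, 44 long, parallel to the edge, its crest 42 mm above the counter over the origin. Origin: centre of the underside; x points to the till, square to its edge.
- bar_rest: Fixed grey rest: base 150 x 50 x 6 mm, two saddles (12 mm along x) at x=+60 and x=-40, tops 30 mm above the counter, side lips 9 mm higher with 42 mm clear between. Origin on the counter (base centre is at x=+10). The bar belongs along x, tip to +x, its origin over this one.
- pry_bar: Loose straight flat pry bar 200 x 24 mm, 0.3 kg, starts on the rest. Origin: centre of its flat underside; x points to the tip (x=+100), z up. Steel blade 8 mm thick from x=-20 to +100; red handle 14 mm thick from -100 to -20, undersides in one plane. Centre of mass near x=-20. Grip across its width, on the handle.
- bar_tip (a point): Middle of the bar's tip end, half-way through its 8 mm thickness.
- shim: Loose wooden L-shaped block 85 long (x) x 40 wide, 0.1 to 0.2 kg. Tongue x=-17.5 to +42.5, 34 mm high; upright grip tab with green bands, x=-42.5 to -17.5, 66 mm high. Origin on the underside, half-way along; x points along the tongue to its nose. Goes in tongue first, square to the till's edge, tab outside; the tab may come right up to the till.
- shim_nose (a point): Middle of the end face of the shim's tongue (17 mm above its underside).
- spray_bottle: Bystander: green bottle 64 mm across, 170 tall; origin at the centre of its base.
- mouse: Bystander: black computer mouse 105 x 60 x 34 mm; origin at the centre of its underside.
- paper_roll: Bystander: upright white receipt paper roll, 70 mm across, 80 tall; origin at the centre of its base.

How it is judged:
By the outcome, as a careful person would: the job done as asked, in the order asked, and still so for the second after the job is handed in, with the robot touching nothing.
It also fails if it takes over 67 s, if anything falls off the work surface, if the arm or the gripper's body presses on something with over 40 N, if the wrist force passes 120 N, or if a joint passes its speed limit or range.

## Working session

There is one attempt and no reset: what is moved stays moved. The work goes in short steps, Python scripts to look and compute and a tool call to move; the robot and the scene stay as the last step left them, time stands still between calls to the robot, and variables do not carry over. Pictures are saved under pics/ and viewed, at most 10 in all, crops included, and the job is handed in when it is done.

```bash
ls; mkdir -p pics; python3 - <<'E'
from station import env
import cv2
s=env.sense(); print({k:s[k] for k in ('clock','tool_pos','tcp_rot','finger_gap','contact_force')})
for n in ('top','side'):
    d=env.get_image(n); cv2.imwrite(f'pics/{n}0.png',d['image'][:,:,::-1])
    print(n,d['fx'],d['cx'],d['cy'],d['rvec'],d['tvec'])
E
```

```text
pics
station.py
{'clock': 0.0, 'tool_pos': array([0.27828994, 0.55922898, 0.23070754]), 'tcp_rot': array([-1.88850792e-04,  2.28844675e-01,  9.73462766e-01, -5.66990920e-04]), 'finger_gap': 0.08533954020541855, 'contact_force': array([-0.39122558, -0.35305276, -0.68501312])}
top 563.3546352405823 327.5497510851344 241.7680847953575 [ 2.16335363 -2.10080314  0.19341068] [-1.05608995e-03  5.45714869e-01  1.23275464e+00]
side 532.5309779348414 316.0106944574415 239.07141127498423 [ 2.31272465 -0.18681709  0.11091441] [-0.55016461  0.13049843  1.32864363]
```
View pics/top0.png

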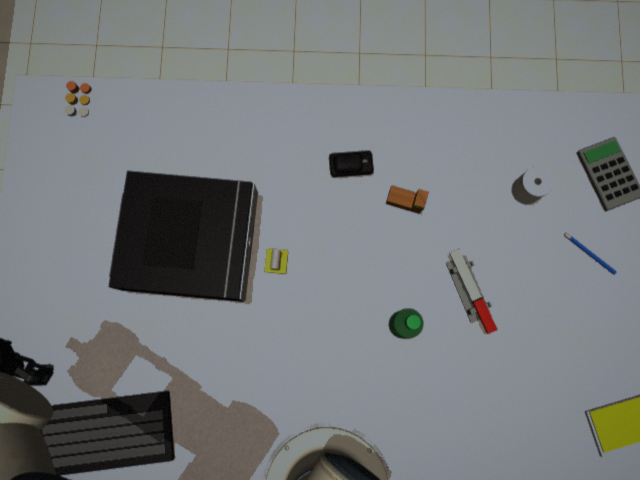

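View pics/side0.png

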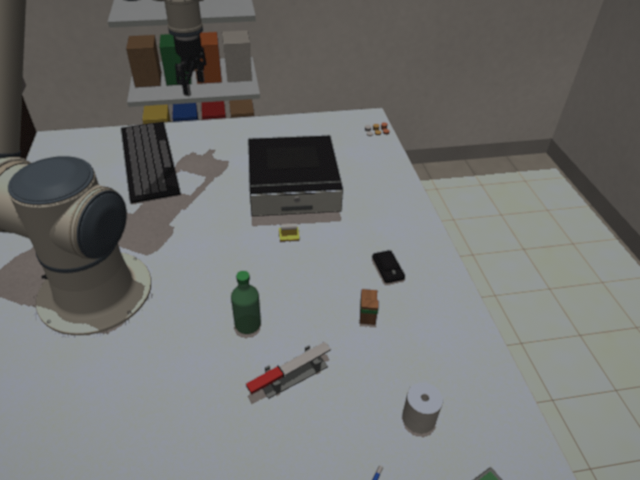

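The top view shows the till at left with its front facing right (edge at x≈250, y 180–300). The fulcrum is at (276,261), the shim at (408,199) with its tab to the right, and the bar runs from its tip (455,255) to the red handle (490,330). The bottle is at (407,322), the mouse at (351,163) and the roll at (536,181).

```bash
cat > h.py <<'E'
import numpy as np, cv2
from scipy.spatial.transform import Rotation as R
from station import env
np.set_printoptions(precision=4,suppress=True)
def cam(n):
    d=env.get_image(n); d['R']=cv2.Rodrigues(np.array(d['rvec']))[0]; d['t']=np.array(d['tvec']).ravel()
    d['hsv']=cv2.cvtColor(d['image'],cv2.COLOR_RGB2HSV); return d
def ray(d,uv,z):
    uv=np.atleast_2d(uv).astype(float); r=np.c_[(uv[:,0]-d['cx'])/d['fx'],(uv[:,1]-d['cy'])/d['fy'],np.ones(len(uv))]@d['R']
    c=-d['R'].T@d['t']; return c+r*((z-c[2])/r[:,2])[:,None]
def cloud(d):
    v,u=np.mgrid[:480,:640]; Z=d['z_map']
    p=np.stack([(u-d['cx'])/d['fx']*Z,(v-d['cy'])/d['fy']*Z,Z],-1); return (p-d['t'])@d['R']
def mask(d,lo,hi,box=None):
    m=cv2.inRange(d['hsv'],np.array(lo),np.array(hi))
    if box: k=np.zeros_like(m); x0,y0,x1,y1=box; k[y0:y1,x0:x1]=1; m=m*k
    return m
def rect(P): # centre, long axis, extents of xy points
    (c,s,a)=cv2.minAreaRect(P[:,:2].astype(np.float32)*1000); return np.array(c)/1000,np.array(s)/1000,a
def uvs(m): v,u=np.nonzero(m); return np.c_[u,v]
E
python3 - <<'E'
from h import *
d=cam('top'); C=cloud(d)
def rep(n,m,z):
    p=uvs(m); q=C[p[:,1],p[:,0]]
    print(n,len(p),'plane',rect(ray(d,p,z)),'cloudmed',np.median(q,0),'zpct',np.percentile(q[:,2],[5,50,95]))
rep('fulfoot',mask(d,(22,120,80),(35,255,255),(255,230,300,290)),.01)
rep('shim all',mask(d,(3,100,60),(20,255,255),(370,170,440,225)),.034)
rep('red',mask(d,(0,150,80),(4,255,255),(440,240,510,340))|mask(d,(174,150,80),(180,255,255),(440,240,510,340)),.044)
rep('bottle',mask(d,(40,80,30),(90,255,255),(380,300,430,345)),.17)
# by height
b=np.zeros((480,640),bool)
def box(x0,y0,x1,y1):
    k=b.copy();k[y0:y1,x0:x1]=1;return k
Z=C[:,:,2]
for n,bx,lo,hi in (('bar',(440,240,510,340),.034,.06),('rest',(440,240,510,340),.004,.012),('shimtab',(375,170,440,225),.055,.075),('shimtongue',(375,170,440,225),.025,.045),('mouse',(320,140,380,185),.01,.05),('roll',(505,160,560,205),.06,.1),('till',(90,160,265,310),.09,.13),('ful crest',(255,240,300,285),.03,.05)):
    k=box(*bx)&(Z>lo)&(Z<hi)&(d['z_map']>0); q=C[k]; print(n,k.sum(),rect(q),np.median(q[:,2]))
# front top edge of till
k=box(90,160,265,310)&(Z>.09)&(Z<.13); q=C[k]
pts=[]
for xx in np.arange(.2,.8,.01):
    s=q[abs(q[:,0]-xx)<.004]
    if len(s)>20: pts.append((xx,s[:,1].min(),s[:,1].max()))
pts=np.array(pts); print(pts[[0,1,2,-3,-2,-1]]); print(np.polyfit(pts[2:-2,0],pts[2:-2,1],1))
E
```

```text
fulfoot 305 plane (array([0.5039, 0.1336]), array([0.0489, 0.0543]), 86.0829086303711) cloudmed [0.5011 0.1241 0.0103] zpct [0.0058 0.0103 0.0153]
shim all 592 plane (array([ 0.6587, -0.1675]), array([0.0911, 0.0452]), 83.63970947265625) cloudmed [ 0.6564 -0.1652  0.0356] zpct [0.0301 0.0356 0.0681]
red 349 plane (array([ 0.3899, -0.341 ]), array([0.0753, 0.0231]), 24.375656127929688) cloudmed [ 0.3901 -0.3413  0.0441] zpct [0.04   0.0441 0.0482]
bottle 745 plane (array([ 0.3634, -0.1466]), array([0.0556, 0.0646]), 1.6432913541793823) cloudmed [ 0.3635 -0.152   0.1197] zpct [0.0712 0.1197 0.1716]
bar 1012 (array([ 0.4461, -0.3168]), array([0.1989, 0.0509]), 23.058074951171875) 0.0401321009185017
rest 842 (array([ 0.4513, -0.3297]), array([0.1621, 0.2315]), 89.70975494384766) 0.0055835600170089875
shimtab 205 (array([ 0.6502, -0.1946]), array([0.0258, 0.0411]), 76.3121337890625) 0.06586572613683225
shimtongue 479 (array([ 0.6589, -0.1647]), array([0.0835, 0.0421]), 74.4502182006836) 0.03400034116130474
mouse 1051 (array([ 0.7445, -0.0353]), array([0.062, 0.105]), 5.421274185180664) 0.02638084470941701
roll 805 (array([ 0.6944, -0.4555]), array([0.0688, 0.0704]), 78.91592407226562) 0.0793470475150332
till 15580 (array([0.5443, 0.3289]), array([0.2881, 0.2607]), 86.42021179199219) 0.11109761899646785
ful crest 175 (array([0.5048, 0.1335]), array([0.0198, 0.0444]), 86.06956481933594) 0.04040533154319526
[[0.41   0.1966 0.329 ]
 [0.42   0.1961 0.4756]
 [0.43   0.1956 0.4766]
 [0.66   0.1816 0.4656]
 [0.67   0.2143 0.4642]
 [0.68   0.3633 0.4612]]
[-0.062   0.2218]
```

```bash
cat >> h.py <<'E'
def plan(x,y,z,yaw=None,nmax=5,pose=None):
    """shifts per command (tool axes) from present pose to a target; yaw = world yaw (deg) of tool y"""
    s=env.sense(); p=np.array(s['tool_pos']); w=np.array(s['tcp_rot']); M=R.from_quat(w[[1,2,3,0]]).as_matrix()
    cy=np.arctan2(M[1,1],M[0,1]); yaw=cy if yaw is None else np.radians(yaw)
    dy=(yaw-cy+np.pi/2)%np.pi-np.pi/2 if pose is None else yaw-cy
    D=np.array([x,y,z])-p; n=int(max(1,np.ceil(max(np.linalg.norm(D)/.25,abs(dy)/.75))))
    print('clock',s['clock'],'at',p,'yaw',np.degrees(cy),'gap',s['finger_gap'],'F',s['contact_force'],'tilt',M[2,2],'q6',s['joint_positions'][5])
    for i in range(n):
        a=cy+dy*i/n; ty=np.array([np.cos(a),np.sin(a),0]); tx=np.cross(ty,[0,0,-1])
        print('  cmd %d: dx %.4f dy %.4f dz %.4f turn %.4f'%(i+1,D@tx/n,D@ty/n,-D[2]/n,-dy/n))
E
python3 -c "
from h import *
plan(.3796,-.3457,.20,113.7-180,pose=1)"
```

```text
clock 0.15 at [0.2783 0.5593 0.2308] yaw 63.54280616980876 gap 0.08494014743043421 F [-0.114  -0.1355  0.3947] tilt -0.9999995809159071 q6 -0.09552970181290743
  cmd 1: dx -0.1235 dy -0.1913 dz 0.0077 turn 0.5665
  cmd 2: dx -0.2068 dy -0.0951 dz 0.0077 turn 0.5665
  cmd 3: dx -0.2256 dy 0.0308 dz 0.0077 turn 0.5665
  cmd 4: dx -0.1738 dy 0.1470 dz 0.0077 turn 0.5665
```

```bash
python3 - <<'E'
from h import *
plan(.48,.10,.24,0,pose=1)
# second leg
s=dict(tool_pos=np.array([.48,.10,.24]),tcp_rot=np.array([0,np.sqrt(.5),np.sqrt(.5),0]),clock=0,finger_gap=0,contact_force=0,joint_positions=[0]*6)
a=0; M=np.array([[0,1,0],[1,0,0],[0,0,-1.]])
M=np.array([[0,1,0],[1,0,0],[0,0,-1.]]).T
ty=np.array([1,0,0.]);tx=np.cross(ty,[0,0,-1]);m=np.c_[tx,ty,[0,0,-1]]
q=R.from_matrix(m).as_quat();s['tcp_rot']=q[[3,0,1,2]]
env_s=env.sense
import h
class E: sense=staticmethod(lambda:s)
h.env=E
plan(.3796,-.3457,.20,-66.3,pose=1)
E
```

```text
clock 0.15 at [0.2783 0.5593 0.2308] yaw 63.54280616980876 gap 0.08494014743043421 F [-0.114  -0.1355  0.3947] tilt -0.9999995809159071 q6 -0.09552970181290743
  cmd 1: dx -0.1284 dy -0.1071 dz -0.0031 turn 0.3697
  cmd 2: dx -0.1584 dy -0.0535 dz -0.0031 turn 0.3697
  cmd 3: dx -0.1671 dy 0.0074 dz -0.0031 turn 0.3697
clock 0 at [0.48 0.1  0.24] yaw 0.0 gap 0 F 0 tilt -1.0000000000000002 q6 0
  cmd 1: dx -0.2228 dy -0.0502 dz 0.0200 turn 0.5786
  cmd 2: dx -0.2140 dy 0.0798 dz 0.0200 turn 0.5786
```

Careful with the scale: shifts go in mm. That gives: -0.128 m is -128, -0.107 m is -107.

Emit:
pendant([
  [[-128,-107,-3],0.37,0.085],
  [[-128,-107,-3],0.37,0.085],
  [[-128,-107,-3],0.37,0.085],
  [[-128,-107,-3],0.37,0.085],
])

```text
clock: 0.55
tool_pos: [0.3462, 0.4032, 0.2342]
tcp_rot: [0.0, 0.406, 0.914, -0.001]
contact_force: [0.2, 0.3, 0.0]
finger_gap: 0.0851
gripper_force: 0.0
```

Emit:
pendant([
  [[-158,-54,-3],0.37,0.085],
  [[-158,-54,-3],0.37,0.085],
  [[-158,-54,-3],0.37,0.085],
  [[-158,-54,-3],0.37,0.085],
])

```text
clock: 0.95
tool_pos: [0.413, 0.2506, 0.2374]
tcp_rot: [0.0, 0.567, 0.824, -0.0]
contact_force: [-0.6, 1.0, 0.4]
finger_gap: 0.085
gripper_force: 0.0
```

Emit:
pendant([
  [[-167,7,-3],0.37,0.085],
  [[-167,7,-3],0.37,0.085],
  [[-167,7,-3],0.37,0.085],
  [[-167,7,-3],0.37,0.085],
])

```text
clock: 1.35
tool_pos: [0.4803, 0.0971, 0.2404]
tcp_rot: [0.001, 0.709, 0.705, 0.0]
contact_force: [0.7, 0.7, 0.8]
finger_gap: 0.0851
gripper_force: 0.0
```

Emit:
pendant([
  [[-223,-50,0],0.58,0.085],
  [[-223,-50,0],0.58,0.085],
  [[-223,-50,0],0.58,0.085],
  [[-223,-50,0],0.58,0.085],
  [[-223,-50,0],0.58,0.085],
])

```text
clock: 1.85
tool_pos: [0.4278, -0.1253, 0.2403]
tcp_rot: [0.0, 0.881, 0.472, -0.0]
contact_force: [0.3, 0.4, 0.2]
finger_gap: 0.0849
gripper_force: 0.0
```

Emit:
pendant([
  [[-214,80,20],0.58,0.085],
  [[-214,80,20],0.58,0.085],
  [[-214,80,20],0.58,0.085],
  [[-214,80,20],0.58,0.085],
  [[-214,80,20],0.58,0.085],
])

```text
clock: 2.35
tool_pos: [0.3771, -0.3486, 0.2199]
tcp_rot: [0.0, 0.98, 0.2, 0.0]
contact_force: [0.8, 0.8, -0.1]
finger_gap: 0.085
gripper_force: 0.0
```

```bash
python3 -c "
from h import *
plan(.3796,-.3457,.10,-66.3,pose=1)"
```

```text
clock 2.35 at [ 0.3771 -0.3486  0.2199] yaw -66.86949821580716 gap 0.08495163930383069 F [ 0.7822  0.8439 -0.1093] tilt -0.9999998042706882 q6 0.30481651527094245
  cmd 1: dx 0.0035 dy -0.0017 dz 0.1199 turn -0.0099
```

```bash
python3 - <<'E'
from h import *
d=cam('wrist'); C=cloud(d); cv2.imwrite('pics/w1.png',d['image'][:,:,::-1])
m=mask(d,(0,130,50),(6,255,255))|mask(d,(172,130,50),(180,255,255))
p=uvs(m);q=C[p[:,1],p[:,0]];q=q[(q[:,2]>.035)&(q[:,2]<.055)&(abs(q[:,1]+.34)<.1)]
print(len(q),rect(q),np.median(q,0))
E
```

```text
2134 (array([ 0.3913, -0.3435]), array([0.079 , 0.0237]), 24.57550621032715) [ 0.3921 -0.3432  0.044 ]
```

View pics/w1.png

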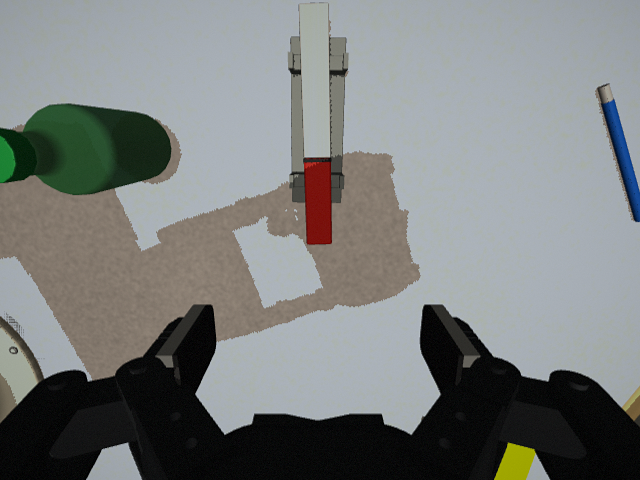

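The wrist view shows the handle straight ahead (318,200) between the open fingers. The bar lies in its saddles with lips clear of the rear handle end.

```bash
python3 -c "
from h import *
plan(.3804,-.3485,.018,-65.5,pose=1)"
```

```text
clock 2.4 at [ 0.3768 -0.3514  0.2196] yaw -66.69421985719057 gap 0.08495520015146163 F [-0.9258 -4.6631 -0.6346] tilt -0.99999833700966 q6 0.29881456577298965
  cmd 1: dx 0.0045 dy -0.0012 dz 0.2016 turn -0.0208
```

Emit:
pendant([
  [[4.5,-1,50],-0.02,0.085],
  [[4.5,-1,100],-0.02,0.085],
  [[4.5,-1,140],-0.02,0.085],
  [[4.5,-1,150],-0.02,0.085],
  [[4.5,-1,150],-0.02,0.085],
])

```text
clock: 2.9
tool_pos: [0.3814, -0.3422, 0.0696]
tcp_rot: [-0.001, 0.977, 0.214, -0.001]
contact_force: [0.6, -0.5, 1.4]
finger_gap: 0.0852
gripper_force: 0.0
```

```bash
python3 -c "
from h import *
plan(.3804,-.3485,.018,-65.5,pose=1)"
```

```text
clock 2.9 at [ 0.3814 -0.3422  0.0696] yaw -65.33494436277111 gap 0.0851665911905861 F [ 0.611  -0.4904  1.4383] tilt -0.9999965401333555 q6 0.2924457073629148
  cmd 1: dx -0.0036 dy 0.0053 dz 0.0516 turn 0.0029
```

Emit:
pendant([
  [[-3.5,5,25],0,0.085],
  [[-3.5,5,45],0,0.085],
  [[-3.5,5,51.5],0,0.085],
  [[-3.5,5,51.5],0,0.085],
])

```text
clock: 3.3
tool_pos: [0.381, -0.3491, 0.0197]
tcp_rot: [0.0, 0.977, 0.213, 0.0]
contact_force: [0.8, -0.3, 0.6]
finger_gap: 0.0849
gripper_force: 0.0
```

Emit:
pendant([
  [[0,0,0],0,0.02],
  [[0,0,0],0,0.02],
  [[0,0,0],0,0.02],
  [[0,0,0],0,0.02],
  [[0,0,0],0,0.02],
], clamp_n=30)

```text
clock: 3.8
tool_pos: [0.3806, -0.3488, 0.0191]
tcp_rot: [0.0, 0.977, 0.213, 0.0]
contact_force: [0.0, 1.5, 6.3]
finger_gap: 0.0235
gripper_force: 34.6
```

```bash
python3 -c "
from h import *
plan(.3804,-.3485,.018,-65.5,pose=1)"
```

```text
clock 3.8 at [ 0.3806 -0.3488  0.0191] yaw -65.37760673838379 gap 0.02348870305560162 F [0.0289 1.4838 6.3054] tilt -0.9999998967729066 q6 0.2834496677580616
  cmd 1: dx -0.0000 dy -0.0004 dz 0.0011 turn 0.0021
```

Emit:
pendant([
  [[0,0,-20],0,0.02],
  [[0,0,-50],0,0.02],
  [[0,0,-100],0,0.02],
  [[0,0,-150],0,0.02],
  [[0,0,-190],0,0.02],
])

```text
clock: 4.3
tool_pos: [0.3804, -0.3486, 0.2114]
tcp_rot: [0.0, 0.977, 0.213, 0.0]
contact_force: [-0.1, -0.6, -3.8]
finger_gap: 0.023
gripper_force: 33.3
```

Emit:
pendant([
  [[0,0,0],0,0.02],
  [[0,0,0],0,0.02],
])

```text
clock: 4.5
tool_pos: [0.3804, -0.3486, 0.2089]
tcp_rot: [0.0, 0.977, 0.213, 0.0]
contact_force: [0.2, -0.3, -3.2]
finger_gap: 0.0237
gripper_force: 33.3
```

```bash
cat >> h.py <<'E'
def pitch(box=(500,0,500,0),view='wrist'):
    """slope of blade/handle in tool frame from wrist depth: points in tool frame between the fingers' plane"""
    s=env.sense(); d=cam(view); C=cloud(d); w=np.array(s['tcp_rot']); M=R.from_quat(w[[1,2,3,0]]).as_matrix()
    T=(C-s['tool_pos'])@M; k=(abs(T[...,1])<.009)&(d['z_map']>0)&(T[...,0]>-.04)&(T[...,0]<.22)&(abs(T[...,2])<.12)
    return T[k],d
E
python3 - <<'E'
from h import *
T,d=pitch(); cv2.imwrite('pics/w2.png',d['image'][:,:,::-1])
for a in np.arange(-.2,.22,.02):
    q=T[(T[:,0]>a)&(T[:,0]<a+.02)]
    if len(q): print('%.2f'%a,len(q),np.median(q[:,2]))
E
```

```text
-0.04 691 -0.02510423616183932
-0.02 2065 -0.02498819802091026
-0.00 8110 -0.08126737441086357
0.02 2663 -0.024306475205221244
0.04 3095 -0.02340370579822795
0.06 3166 -0.01763909476325423
0.08 3673 -0.01731231107788692
0.10 2871 -0.017012483019711113
```

View pics/w2.png

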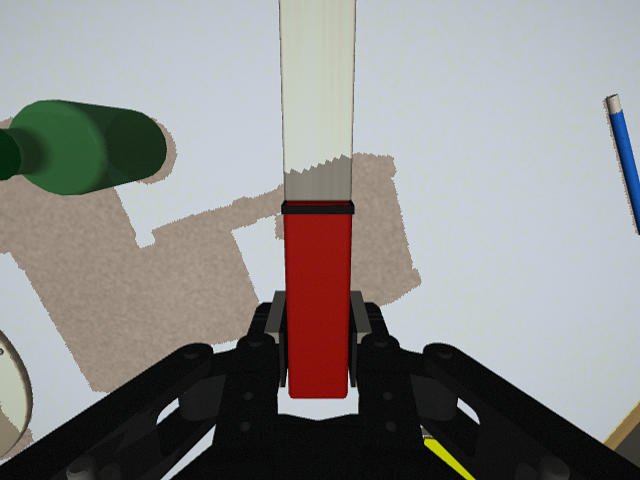

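The bar is held nearly level, with its tip ahead along tool +x. Next I'll carry it to in front of the fulcrum at a 20 N grip and check its pitch.

```bash
python3 -c "
from h import *
plan(.4968,.0138,.25,-3.6,pose=1)"
```

```text
clock 4.55 at [ 0.38   -0.3481  0.2078] yaw -65.37621422133675 gap 0.023432052497604227 F [-0.6188 -0.4877 -3.6682] tilt -0.9999989457421076 q6 0.2834273002174698
  cmd 1: dx 0.1285 dy -0.1402 dz -0.0211 turn -0.5391
  cmd 2: dx 0.1822 dy -0.0543 dz -0.0211 turn -0.5391
```

Emit:
pendant([
  [[0,0,-40],0,0.02],
  [[50,-60,-42],-0.2,0.02],
  [[128,-140,-42],-0.54,0.02],
  [[128,-140,-42],-0.54,0.02],
  [[128,-140,-42],-0.54,0.02],
], clamp_n=20)

```text
clock: 5.05
tool_pos: [0.4378, -0.1654, 0.2488]
tcp_rot: [-0.002, 0.883, 0.469, -0.001]
contact_force: [0.7, -0.8, -3.5]
finger_gap: 0.0235
gripper_force: 33.2
```

Emit:
pendant([
  [[182,-54,0],-0.54,0.02],
  [[182,-54,0],-0.54,0.02],
  [[182,-54,0],-0.54,0.02],
  [[182,-54,0],-0.54,0.02],
  [[182,-54,0],-0.54,0.02],
])

```text
clock: 5.55
tool_pos: [0.4969, 0.0167, 0.2486]
tcp_rot: [-0.002, 0.726, 0.688, -0.001]
contact_force: [1.2, -1.3, -3.2]
finger_gap: 0.0231
gripper_force: 33.2
```

```bash
cat >> h.py <<'E'
def prof():
    T,d=pitch()
    for a in np.arange(-.04,.22,.02):
        q=T[(T[:,0]>a)&(T[:,0]<a+.02)&(abs(T[:,2])<.07)]
        if len(q)>50: print('%.2f:%.4f'%(a+.01,np.median(q[:,2])),end=' ')
    print(); return d
E
python3 - <<'E'
from h import *
prof()
plan(.4968,.0138,.25,-3.6,pose=1)
E
```

```text
-0.03:-0.0259 -0.01:-0.0252 0.01:-0.0241 0.03:-0.0229 0.05:-0.0214 0.07:-0.0146 0.09:-0.0135 0.11:-0.0125 
clock 5.6 at [0.4963 0.0147 0.2486] yaw -3.2572195383907014 gap 0.023713019341788766 F [-0.2875  0.1464 -3.0482] tilt -0.9999928087243374 q6 -0.03402169856539685
  cmd 1: dx -0.0009 dy 0.0005 dz -0.0014 turn 0.0060
```

Emit:
pendant([
  [[0,0,50],0,0.02],
  [[0,0,0],0,0.02],
  [[0,0,50],0,0.02],
  [[0,0,0],0,0.02],
  [[0,0,0],0,0.02],
], clamp_n=20)

```text
clock: 6.1
tool_pos: [0.4971, 0.0115, 0.2511]
tcp_rot: [-0.001, 0.729, 0.685, -0.001]
contact_force: [1.5, 0.4, -2.1]
finger_gap: 0.0231
gripper_force: 32.5
```

```bash
python3 -c "
from h import *
prof()"
```

```text
-0.03:-0.0366 -0.01:-0.0300 0.01:-0.0152 0.03:-0.0005 0.05:0.0211 0.07:0.0367 0.09:0.0514 0.11:0.0644
```

```bash
cat >> h.py <<'E'
def barfit():
    """bar in tool frame (x fwd, z down), from blade top: angle, bar-frame location of tip top, boundary; returns dict"""
    s=env.sense(); d=cam('wrist'); C=cloud(d); w=np.array(s['tcp_rot']); M=R.from_quat(w[[1,2,3,0]]).as_matrix(); p=np.array(s['tool_pos'])
    T=(C-p)@M; h=d['hsv']; ok=(abs(T[...,1])<.010)&(d['z_map']>0)&(C[...,2]>.004)&(T[...,0]>.0)&(T[...,0]<.2)&(T[...,2]>-.04)&(T[...,2]<.13)
    red=((h[...,0]<6)|(h[...,0]>172))&(h[...,1]>130)&ok
    hand=T[red&(T[...,0]>.015)]; a=np.polyfit(hand[:,0],hand[:,2],1)
    # blade points: within 4 mm of the expected plane 6 mm below handle top
    c=np.hypot(1,a[0]); e=(T[...,2]-a[0]*T[...,0]-a[1])/c-.006
    bl=T[ok&~red&(abs(e)<.004)]; b=np.polyfit(bl[:,0],bl[:,2],1)
    th=np.arctan(b[0]); L=bl[:,0]*np.cos(th)+bl[:,2]*np.sin(th); Lr=hand[:,0]*np.cos(th)+hand[:,2]*np.sin(th)
    n=(T[red][:,1]).mean()
    print('angle blade %.2f handle %.2f  L(blade) %.4f..%.4f red max %.4f n %d'%(np.degrees(th),np.degrees(np.arctan(a[0])),*np.percentile(L,[.3,99.7]),np.percentile(Lr,99.7),len(bl)))
    off=b[1]*np.cos(th)          # signed normal offset (down) of blade top
    x=lambda l,dn:(l*np.cos(th)-(off+dn)*np.sin(th), l*np.sin(th)+(off+dn)*np.cos(th))
    lt=np.percentile(Lr,99.7)+.12
    for nm,l,dn in (('tip top',lt,0),('tip bottom',lt,.008)):
        q=x(l,dn); W=M@np.array([q[0],n,q[1]])+p; print(nm,'tool',np.array(q),'world',W)
    print('lateral',n); return d
E
python3 - <<'E'
from h import *
d=barfit(); cv2.imwrite('pics/w3.png',d['image'][:,:,::-1])
plan(.4968,.0138,.25,-3.6,pose=1)
E
```

```text
angle blade 36.52 handle 36.48  L(blade) 0.0433..0.1597 red max 0.0374 n 7397
tip top tool [0.1336 0.0841] world [0.5056 0.1449 0.1666]
tip bottom tool [0.1289 0.0905] world [0.5053 0.1401 0.1602]
lateral -1.6320533082874093e-06
clock 6.2 at [0.4968 0.0117 0.2504] yaw -3.586976326606936 gap 0.02318189630726492 F [-0.4847  0.6364 -3.0079] tilt -0.9999999026364155 q6 -0.03387851763835004
  cmd 1: dx 0.0021 dy -0.0002 dz 0.0004 turn 0.0002
```

View pics/w3.png

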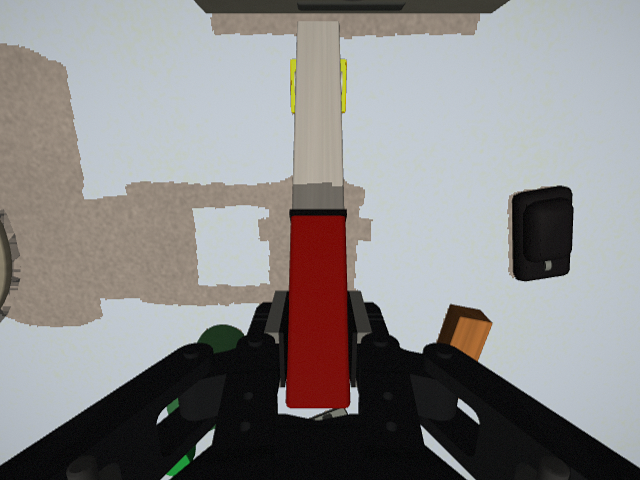

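The bar now sags about 36.5° tip-down. It is centred over the fulcrum, whose foot edges show at x≈293 and 344, row 85. I'll lower it onto the crest with the tip short of the till.

Emit:
pendant([
  [[10,0,30],0,0.02],
  [[20,0,60],0,0.02],
  [[30,0,90],0,0.02],
  [[34,0,120],0,0.02],
  [[34,0,130],0,0.02],
], clamp_n=20)

```text
clock: 6.7
tool_pos: [0.497, 0.0465, 0.118]
tcp_rot: [-0.002, 0.728, 0.685, -0.002]
contact_force: [-0.9, -1.0, -2.7]
finger_gap: 0.0232
gripper_force: 32.5
```

Emit:
pendant([
  [[0,0,0],0,0.02],
  [[0,0,0],0,0.02],
])

```text
clock: 6.9
tool_pos: [0.4994, 0.046, 0.1216]
tcp_rot: [0.0, 0.729, 0.685, 0.0]
contact_force: [-0.1, -1.0, -3.2]
finger_gap: 0.0234
gripper_force: 32.5
```

```bash
python3 - <<'E'
from h import *
d=barfit(); plan(.4990,.0459,.1047,-3.6,pose=1)
C=cloud(d);k=(d['z_map']>0)
e=np.array([.0619,.998]);X=(C[...,:2]-[.5045,.1336])@e-.0635;Y=(C[...,:2]-[.5045,.1336])@[-.998,.0619]
for lo,hi in((.095,.115),(.06,.095),(.03,.06)):
    q=X[k&(C[...,2]>lo)&(C[...,2]<hi)&(X>-.03)&(X<.05)&(abs(Y)>.03)]
    if len(q)>30: print('till front z',lo,len(q),np.percentile(q,[2,10,50]))
q=C[k&(C[...,2]>.02)&(C[...,2]<.0425)&(abs(X+.0635)<.012)&(abs(Y)>.014)&(abs(Y)<.03)]
print('crest',len(q),q.mean(0) if len(q) else 0)
E
```

```text
angle blade 36.43 handle 36.53  L(blade) 0.0434..0.1676 red max 0.0373 n 7472
tip top tool [0.1336 0.0839] world [0.5077 0.1793 0.0377]
tip bottom tool [0.1288 0.0903] world [0.5074 0.1746 0.0312]
lateral -5.042362953243497e-07
clock 6.95 at [0.4997 0.0461 0.1219] yaw -3.5261740617706465 gap 0.023448571409017134 F [ 0.6224 -0.3764 -4.119 ] tilt -0.9999986329587734 q6 0.034475266068249154
  cmd 1: dx -0.0002 dy -0.0006 dz 0.0172 turn 0.0013
till front z 0.03 3008 [-0.0103 -0.0095 -0.0081]
crest 819 [0.5053 0.1316 0.0398]
```

Emit:
pendant([
  [[0,0,6],0,0.02],
  [[0,0,12],0,0.02],
  [[0,0,16],0,0.02],
])

```text
clock: 7.25
tool_pos: [0.4989, 0.0464, 0.1045]
tcp_rot: [0.0, 0.728, 0.685, 0.0]
contact_force: [0.6, 0.1, -3.4]
finger_gap: 0.0234
gripper_force: 32.5
```

Emit:
pendant([
  [[-2,0,3],0,0.02],
  [[-4,0,6],0,0.02],
  [[-6,0,9],0,0.02],
  [[-8,0,11],0,0.02],
  [[-10.5,0,13.5],0,0.02],
])

```text
clock: 7.75
tool_pos: [0.4983, 0.0359, 0.0911]
tcp_rot: [-0.0, 0.728, 0.685, 0.0]
contact_force: [-0.4, 2.5, -0.9]
finger_gap: 0.0231
gripper_force: 32.2
```

```bash
python3 - <<'E'
from h import *
d=barfit(); plan(.4990,.0459,.1047,-3.6,pose=1)
E
```

```text
angle blade 29.31 handle 29.32  L(blade) 0.0450..0.1512 red max 0.0395 n 8649
tip top tool [0.1457 0.0663] world [0.5072 0.1814 0.0248]
tip bottom tool [0.1418 0.0733] world [0.507  0.1775 0.0179]
lateral -1.0154474042260857e-05
clock 7.8 at [0.4982 0.0356 0.0908] yaw -3.504295954637562 gap 0.023536228680362647 F [ 0.3862  2.2742 -1.1305] tilt -0.9999999729478247 q6 0.01282620413470209
  cmd 1: dx 0.0103 dy 0.0001 dz -0.0139 turn 0.0017
```

Emit:
pendant([
  [[6,0,3],0,0.02],
  [[12,0,6],0,0.02],
  [[18,0,9.5],0,0.02],
  [[24,0,12.5],0,0.02],
  [[30,0,15.5],0,0.02],
])

```text
clock: 8.3
tool_pos: [0.5, 0.0666, 0.0754]
tcp_rot: [-0.0, 0.728, 0.685, -0.0]
contact_force: [-0.3, -1.0, -0.8]
finger_gap: 0.0235
gripper_force: 32.1
```

Emit:
pendant([
  [[0,0,0],0,0.02],
])

```text
clock: 8.4
tool_pos: [0.4999, 0.0668, 0.0753]
tcp_rot: [-0.0, 0.728, 0.686, -0.0]
contact_force: [-0.1, 0.4, -1.2]
finger_gap: 0.0235
gripper_force: 32.1
```

```bash
python3 - <<'E'
from h import *
d=barfit(); plan(.4990,.0652,.0754,-3.6,pose=1)
E
```

```text
angle blade 29.44 handle 29.38  L(blade) 0.0450..0.1361 red max 0.0395 n 7609
tip top tool [0.1456 0.0667] world [0.5087 0.2121 0.0087]
tip bottom tool [0.1416 0.0736] world [0.5084 0.2082 0.0017]
lateral 1.0248822729315372e-05
clock 8.45 at [0.5001 0.0664 0.0756] yaw -3.4496061179870288 gap 0.023438998338930424 F [-0.5814 -0.4091 -2.0324] tilt -0.9999999580980252 q6 0.07375243608566687
  cmd 1: dx -0.0013 dy -0.0010 dz 0.0002 turn 0.0026
```

Careful with the scale: shifts go in mm. That gives: 0.0073 m is 7.3, -0.0066 m is -6.6.

Emit:
pendant([
  [[-1.3,0,1.5],0,0.02],
  [[-2.6,0,3],0,0.02],
  [[-4,0,4.5],0,0.02],
  [[-5.3,0,6],0,0.02],
  [[-6.6,0,7.3],0,0.02],
], clamp_n=50)

```text
clock: 8.95
tool_pos: [0.5, 0.0593, 0.0686]
tcp_rot: [0.0, 0.729, 0.685, 0.0]
contact_force: [1.1, 6.0, 1.1]
finger_gap: 0.0231
gripper_force: 54.8
```

Emit:
pendant([
  [[-1,0,1.7],0,0.02],
  [[-2,0,3.4],0,0.02],
  [[-3,0,5],0,0.02],
  [[-4,0,6.7],0,0.02],
  [[-5.2,0,8.3],0,0.02],
])

```text
clock: 9.45
tool_pos: [0.5001, 0.0544, 0.0611]
tcp_rot: [0.0, 0.729, 0.685, 0.001]
contact_force: [-1.5, 13.8, 18.7]
finger_gap: 0.0226
gripper_force: 58.1
```

```bash
python3 - <<'E'
from h import *
d=barfit(); plan(.4990,.0652,.0754,-3.6,pose=1)
E
```

```text
angle blade 19.45 handle 19.56  L(blade) 0.0483..0.1299 red max 0.0436 n 9422
tip top tool [0.1597 0.0394] world [0.5101 0.2138 0.0219]
tip bottom tool [0.157  0.0469] world [0.5099 0.2112 0.0143]
lateral -2.0839554996642424e-07
clock 9.5 at [0.5001 0.0544 0.0609] yaw -3.5325002339722635 gap 0.02259830248969545 F [-1.6994 10.1911 18.7762] tilt -0.9999976891351992 q6 0.04960403378845285
  cmd 1: dx 0.0107 dy -0.0018 dz -0.0145 turn 0.0012
```

Emit:
pendant([
  [[-0.6,0,2],0,0.02],
  [[-1,0,4],0,0.02],
  [[-1.5,0,6],0,0.02],
  [[-2,0,8],0,0.02],
  [[-2.5,0,9.5],0,0.02],
], clamp_n=50)

```text
clock: 10.0
tool_pos: [0.5001, 0.051, 0.0517]
tcp_rot: [0.001, 0.728, 0.685, 0.001]
contact_force: [-1.3, -2.1, 22.6]
finger_gap: 0.0232
gripper_force: 60.0
```

Emit:
pendant([
  [[-0.4,0,2],0,0.02],
  [[-0.8,0,4],0,0.02],
  [[-1,0,6],0,0.02],
  [[-1.3,0,8],0,0.02],
  [[-1.5,0,9.5],0,0.02],
])

```text
clock: 10.5
tool_pos: [0.4999, 0.0491, 0.0421]
tcp_rot: [0.001, 0.728, 0.685, 0.0]
contact_force: [-3.4, -10.2, 24.2]
finger_gap: 0.0232
gripper_force: 61.4
```

```bash
cat >> h.py <<'E'
def till(view='top'):
    d=cam(view);C=cloud(d);X=(C[...,:2]-[.5045,.1336])@[.0619,.998]-.0635;Y=(C[...,:2]-[.5045,.1336])@[-.998,.0619]+.028
    k=(d['z_map']>0)&(X>.02)&(X<.26)&(abs(Y)<.12)&(abs(C[...,2]-.125)<.04)
    b=np.polyfit(X[k],C[...,2][k],1); r=C[...,2][k]-np.polyval(b,X[k]); j=abs(r)<.004
    b=np.polyfit(X[k][j],C[...,2][k][j],1); print('till tilt',-b[0],'front top z',b[1],k.sum()); return d
E
python3 - <<'E'
from h import *
d=barfit(); till(); plan(.4990,.0652,.0754,-3.6,pose=1)
E
```

```text
angle blade 7.72 handle 7.90  L(blade) 0.0500..0.1164 red max 0.0499 n 11038
tip top tool [0.1709 0.004 ] world [0.5104 0.2197 0.038 ]
tip bottom tool [0.1698 0.0119] world [0.5103 0.2186 0.03  ]
lateral -4.9847118433366894e-06
till tilt 0.05867716432783602 front top z 0.12788877526555936 7623
clock 10.6 at [0.4999 0.0491 0.042 ] yaw -3.493863171436484 gap 0.02337906989972437 F [-2.9476 -8.7521 20.9077] tilt -0.9999977193326485 q6 0.04173651925963889
  cmd 1: dx 0.0160 dy -0.0019 dz -0.0334 turn 0.0019
```

Emit:
pendant([
  [[-0.5,0,1.5],0,0.02],
  [[-1,0,3],0,0.02],
  [[-1.5,0,5],0,0.02],
  [[-2,0,6.5],0,0.02],
  [[-2.5,0,8],0,0.02],
])

```text
clock: 11.1
tool_pos: [0.5, 0.0475, 0.0344]
tcp_rot: [0.001, 0.728, 0.685, 0.001]
contact_force: [-3.2, 8.0, 29.7]
finger_gap: 0.0231
gripper_force: 63.6
```

Emit:
pendant([
  [[0,0,0],0,0.02],
])

```text
clock: 11.2
tool_pos: [0.4999, 0.0475, 0.0343]
tcp_rot: [0.001, 0.728, 0.685, 0.001]
contact_force: [-2.8, 4.7, 25.9]
finger_gap: 0.0233
gripper_force: 63.0
```

```bash
python3 - <<'E'
from h import *
d=barfit(); till(); plan(.4990,.0652,.0754,-3.6,pose=1)
E
```

```text
angle blade 2.99 handle 3.75  L(blade) 0.0520..0.1137 red max 0.0519 n 11727
tip top tool [ 0.1727 -0.0109] world [0.5105 0.2199 0.0453]
tip bottom tool [ 0.1723 -0.0029] world [0.5105 0.2195 0.0373]
lateral 3.7504104670746516e-06
till tilt 0.08001985318096695 front top z 0.13372928617060206 6893
clock 11.3 at [0.5    0.0475 0.0343] yaw -3.504194215060774 gap 0.023247137158836955 F [-3.1224  3.5957 25.7739] tilt -0.9999968834682221 q6 0.03668191422228021
  cmd 1: dx 0.0176 dy -0.0020 dz -0.0411 turn 0.0017
```

Emit:
pendant([
  [[0,0,-2],0,0.02],
  [[-6,0,-3],0,0.02],
  [[-16,0,-4],0,0.02],
  [[-30,0,-6],0,0.02],
  [[-50,0,-9],0,0.02],
], clamp_n=50)

```text
clock: 11.8
tool_pos: [0.4956, -0.0035, 0.0421]
tcp_rot: [-0.0, 0.728, 0.685, -0.0]
contact_force: [-0.4, -0.7, -2.2]
finger_gap: 0.0229
gripper_force: 59.3
```

Emit:
pendant([
  [[-30,0,-10],0,0.02],
  [[-50,0,-40],0,0.02],
  [[-50,0,-90],0,0.02],
  [[-50,0,-130],0,0.02],
  [[-50,0,-160],0,0.02],
])

```text
clock: 12.3
tool_pos: [0.4927, -0.0538, 0.2046]
tcp_rot: [0.001, 0.729, 0.685, 0.0]
contact_force: [0.6, 0.0, -3.6]
finger_gap: 0.0233
gripper_force: 59.3
```

```bash
python3 - <<'E'
from h import *
d=barfit(); till(); plan(.3806,-.3488,.21,-66,pose=1)
E
```

```text
angle blade 4.56 handle 4.91  L(blade) 0.0514..0.1143 red max 0.0514 n 11517
tip top tool [ 0.1724 -0.0062] world [0.5034 0.1183 0.2107]
tip bottom tool [0.1718 0.0017] world [0.5034 0.1177 0.2027]
lateral -2.7447892093710413e-05
till tilt 0.08070493237097379 front top z 0.13382906947703624 12019
clock 12.4 at [ 0.4944 -0.0539  0.2057] yaw -3.545201640570032 gap 0.022968002140412145 F [-0.0452 -0.3965 -3.3588] tilt -0.999981304990398 q6 -0.16628957415121626
  cmd 1: dx -0.1507 dy -0.0477 dz -0.0021 turn 0.5450
  cmd 2: dx -0.1536 dy 0.0374 dz -0.0021 turn 0.5450
```

Emit:
pendant([
  [[-30,0,-35],0.1,0.02],
  [[-80,-20,-35],0.25,0.02],
  [[-120,-40,-35],0.4,0.02],
  [[-151,-48,-35],0.545,0.02],
  [[-151,-48,-35],0.545,0.02],
])

```text
clock: 12.9
tool_pos: [0.4337, -0.2037, 0.2361]
tcp_rot: [-0.0, 0.888, 0.46, -0.001]
contact_force: [1.2, 0.8, -2.9]
finger_gap: 0.0229
gripper_force: 59.3
```

Emit:
pendant([
  [[-40,10,0],0.15,0.02],
  [[-90,20,0],0.3,0.02],
  [[-130,30,0],0.45,0.02],
  [[-154,37,0],0.545,0.02],
  [[-154,37,0],0.545,0.02],
])

```text
clock: 13.4
tool_pos: [0.3768, -0.3504, 0.2359]
tcp_rot: [-0.0, 0.979, 0.205, -0.001]
contact_force: [0.7, 1.2, -3.2]
finger_gap: 0.0229
gripper_force: 59.3
```

Emit:
pendant([
  [[0,0,0],0,0.02],
])

```text
clock: 13.5
tool_pos: [0.3777, -0.3476, 0.236]
tcp_rot: [-0.001, 0.978, 0.208, -0.0]
contact_force: [-0.1, 0.7, -1.6]
finger_gap: 0.0228
gripper_force: 59.3
```

```bash
python3 - <<'E'
from h import *
d=barfit()
d=cam('top');C=cloud(d);k=(d['z_map']>0)&(C[...,2]>.024)&(C[...,2]<.045)
b=np.zeros_like(k);b[240:345,435:515]=1
cv2.imwrite('pics/t2.png',cv2.resize(d['image'][220:350,400:560,::-1],None,fx=4,fy=4))
v,u=np.nonzero(k&b)
for i in range(len(cv2.connectedComponents((k&b).astype(np.uint8))[1:][0:0])):pass
n,l=cv2.connectedComponents((k&b).astype(np.uint8))
for i in range(1,n):
    q=C[l==i]
    if len(q)>8: print(len(q),q.mean(0),rect(q))
plan(.3806,-.3488,.10,-66,pose=1)
E
```

```text
angle blade 4.53 handle 4.94  L(blade) 0.0515..0.1146 red max 0.0515 n 11496
tip top tool [ 0.1726 -0.0063] world [ 0.5353 -0.2772  0.2422]
tip bottom tool [0.1719 0.0017] world [ 0.5347 -0.2775  0.2342]
lateral -7.608561626540276e-06
126 [ 0.5    -0.2944  0.0317] (array([ 0.5   , -0.2943]), array([0.0121, 0.0498]), 22.137882232666016)
127 [ 0.4082 -0.3333  0.032 ] (array([ 0.4077, -0.3327]), array([0.0121, 0.0511]), 22.83384132385254)
clock 13.6 at [ 0.3783 -0.3467  0.2365] yaw -65.8422826808525 gap 0.02313749217123286 F [-0.4694  0.5913 -3.0025] tilt -0.9999988889546748 q6 0.29075278961652246
  cmd 1: dx 0.0013 dy 0.0028 dz 0.1365 turn 0.0028
```

View pics/t2.png

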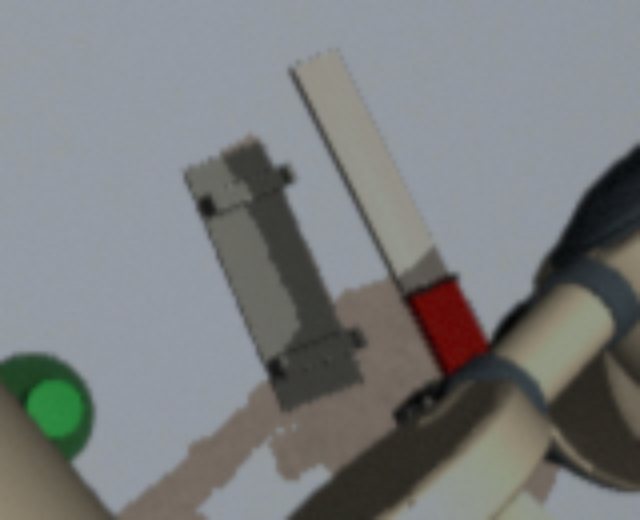

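The empty rest shows clearly: saddle lips at crop (205,205)/(287,175) and (275,370)/(358,340). The saddle centres measure 99.8 mm apart, as they should, at yaw 22.8°.

```bash
python3 -c "
from h import *
plan(.3776,-.3458,.018,-67.2,pose=1)"
```

```text
clock 13.6 at [ 0.3783 -0.3467  0.2365] yaw -65.8422826808525 gap 0.02313749217123286 F [-0.4694  0.5913 -3.0025] tilt -0.9999988889546748 q6 0.29075278961652246
  cmd 1: dx -0.0003 dy -0.0011 dz 0.2185 turn 0.0237
```

Emit:
pendant([
  [[-0.5,2.5,50],0.022,0.02],
  [[-0.5,2.5,100],0.022,0.02],
  [[-0.5,2.5,150],0.022,0.02],
  [[-0.5,2.5,170],0.022,0.02],
  [[-0.5,2.5,170],0.022,0.02],
])

```text
clock: 14.1
tool_pos: [0.3782, -0.3478, 0.0646]
tcp_rot: [-0.002, 0.98, 0.199, -0.001]
contact_force: [0.1, -0.2, -2.5]
finger_gap: 0.0233
gripper_force: 59.3
```

Emit:
pendant([
  [[0,0,0],0,0.02],
])

```text
clock: 14.2
tool_pos: [0.3795, -0.3497, 0.0677]
tcp_rot: [-0.0, 0.98, 0.198, -0.0]
contact_force: [0.8, -0.2, -1.7]
finger_gap: 0.0232
gripper_force: 59.3
```

```bash
python3 -c "
from h import *
barfit();plan(.3776,-.3458,.018,-67.2,pose=1)"
```

```text
angle blade 4.51 handle 4.85  L(blade) 0.0516..0.1145 red max 0.0516 n 11512
tip top tool [ 0.1726 -0.0063] world [ 0.5386 -0.2826  0.0741]
tip bottom tool [0.172  0.0016] world [ 0.538  -0.2828  0.0661]
lateral 1.2625026491762612e-05
clock 14.25 at [ 0.3799 -0.3503  0.0684] yaw -67.13836090262463 gap 0.022940196508002178 F [-0.4275  0.0454 -1.6949] tilt -0.9999986634144951 q6 0.31123429874082886
  cmd 1: dx -0.0003 dy -0.0050 dz 0.0504 turn 0.0011
```

Emit:
pendant([
  [[0,-5,15],0,0.02],
  [[0,-5,25],0,0.02],
  [[0,-5,33],0,0.02],
  [[0,-5,37],0,0.02],
  [[0,-5,39],0,0.02],
])

```text
clock: 14.75
tool_pos: [0.3773, -0.3457, 0.0282]
tcp_rot: [0.0, 0.98, 0.198, 0.0]
contact_force: [-1.4, -0.4, -2.2]
finger_gap: 0.0231
gripper_force: 59.4
```

Emit:
pendant([
  [[0,0,3],0,0.02],
  [[0,0,6],0,0.02],
  [[0,0,9],0,0.02],
])

```text
clock: 15.05
tool_pos: [0.3772, -0.3457, 0.0192]
tcp_rot: [0.0, 0.98, 0.198, 0.0]
contact_force: [-1.7, -1.5, 1.0]
finger_gap: 0.0231
gripper_force: 59.9
```

```bash
python3 -c "
from h import *
barfit();plan(.3776,-.3458,.018,-67.2,pose=1)"
```

```text
angle blade 0.45 handle 1.36  L(blade) 0.0530..0.1130 red max 0.0530 n 12136
tip top tool [ 0.1732 -0.0186] world [ 0.5369 -0.2786  0.0379]
tip bottom tool [ 0.1731 -0.0106] world [ 0.5369 -0.2787  0.0299]
lateral 7.523929967125926e-06
clock 15.1 at [ 0.3771 -0.3456  0.0188] yaw -67.21419180927057 gap 0.02324296583982813 F [-0.8194 -0.8175  1.6753] tilt -0.9999999924858951 q6 0.3146257718303581
  cmd 1: dx 0.0003 dy 0.0004 dz 0.0008 turn -0.0002
```

Bar seated: tip at (0.537,-0.279), underside at z=0.030, as expected. I'll release it and move to the shim.

Emit:
pendant([
  [[0,0,0],0,0.06],
  [[0,0,0],0,0.06],
  [[0,0,0],0,0.085],
], clamp_n=40)

```text
clock: 15.4
tool_pos: [0.3772, -0.3455, 0.0192]
tcp_rot: [0.0, 0.98, 0.198, 0.0]
contact_force: [0.5, 0.1, -0.0]
finger_gap: 0.0653
gripper_force: 0.0
```

Emit:
pendant([
  [[0,0,-20],0,0.085],
  [[0,0,-60],0,0.085],
  [[0,0,-110],0,0.085],
  [[0,0,-160],0,0.085],
  [[0,0,-190],0,0.085],
])

```text
clock: 15.9
tool_pos: [0.3776, -0.346, 0.2129]
tcp_rot: [0.002, 0.98, 0.198, 0.001]
contact_force: [-0.9, -0.4, -0.5]
finger_gap: 0.0851
gripper_force: 0.0
```

```bash
python3 - <<'E'
from h import *
d=cam('top');C=cloud(d);h=d['hsv']
k=(d['z_map']>0);b=np.zeros_like(k);b[170:225,375:440]=1;Z=C[...,2]
for n,lo,hi in(('tab',.058,.075),('all',.02,.075)):
    q=C[k&b&(Z>lo)&(Z<hi)];print(n,rect(q))
b=np.zeros_like(k);b[240:345,435:515]=1
q=C[k&b&(Z>.034)&(Z<.06)];print('bar',rect(q))
plan(.6502-.05*.26,-.1946-.05*.966,.20,-15,pose=1)
E
```

```text
tab (array([ 0.6501, -0.1943]), array([0.025 , 0.0411]), 73.9124984741211)
all (array([ 0.6584, -0.166 ]), array([0.0861, 0.0419]), 74.44317626953125)
bar (array([ 0.447, -0.316]), array([0.1969, 0.0499]), 22.32038116455078)
clock 15.95 at [ 0.3788 -0.3472  0.2163] yaw -67.19553382183196 gap 0.08487411460241195 F [ 2.8995 -2.0558  6.9104] tilt -0.999964153980043 q6 0.31456405889164735
  cmd 1: dx 0.1393 dy 0.0020 dz 0.0081 turn -0.4555
  cmd 2: dx 0.1242 dy 0.0631 dz 0.0081 turn -0.4555
```

```bash
python3 -c "
from h import *
plan(.6501,-.1943,.13,-15.6,pose=1)"
```

```text
clock 15.95 at [ 0.3788 -0.3472  0.2163] yaw -67.19553382183196 gap 0.08487411460241195 F [ 2.8995 -2.0558  6.9104] tilt -0.999964153980043 q6 0.31456405889164735
  cmd 1: dx 0.1547 dy -0.0179 dz 0.0431 turn -0.4503
  cmd 2: dx 0.1471 dy 0.0512 dz 0.0431 turn -0.4503
```

Emit:
pendant([
  [[155,-18,20],-0.45,0.085],
  [[155,-18,20],-0.45,0.085],
  [[155,-18,20],-0.45,0.085],
  [[155,-18,20],-0.45,0.085],
])

```text
clock: 16.35
tool_pos: [0.5165, -0.2661, 0.1884]
tcp_rot: [-0.0, 0.91, 0.415, 0.0]
contact_force: [0.3, -0.8, 0.8]
finger_gap: 0.0851
gripper_force: 0.0
```

Emit:
pendant([
  [[147,51,60],-0.45,0.085],
  [[147,51,60],-0.45,0.085],
  [[147,51,60],-0.45,0.085],
  [[147,51,60],-0.45,0.085],
  [[147,51,60],-0.45,0.085],
])

```text
clock: 16.85
tool_pos: [0.6493, -0.1908, 0.1276]
tcp_rot: [-0.001, 0.797, 0.605, -0.0]
contact_force: [0.1, -0.4, -0.9]
finger_gap: 0.0849
gripper_force: 0.0
```

Emit:
pendant([
  [[0,0,0],0,0.085],
])

```text
clock: 16.95
tool_pos: [0.6479, -0.1926, 0.1291]
tcp_rot: [-0.0, 0.797, 0.604, -0.0]
contact_force: [-0.1, 0.5, 0.2]
finger_gap: 0.0847
gripper_force: 0.0
```

```bash
python3 -c "
from h import *
plan(.6501,-.1943,.030,-15.6,pose=1)"
```

```text
clock 16.95 at [ 0.6479 -0.1926  0.1291] yaw -15.713274987087207 gap 0.08472978337561096 F [-0.1296  0.5261  0.1524] tilt -0.9999997142976479 q6 -0.10277920248622047
  cmd 1: dx -0.0010 dy 0.0026 dz 0.0991 turn -0.0020
```

Emit:
pendant([
  [[-1,2.5,40],0,0.085],
  [[-1,2.5,80],0,0.085],
  [[-1,2.5,99],0,0.085],
  [[-1,2.5,99],0,0.085],
])

```text
clock: 17.35
tool_pos: [0.6481, -0.1946, 0.0283]
tcp_rot: [-0.002, 0.797, 0.603, -0.001]
contact_force: [-0.6, -0.4, -0.5]
finger_gap: 0.0849
gripper_force: 0.0
```

Emit:
pendant([
  [[0,0,0],0,0.03],
  [[0,0,0],0,0.03],
  [[0,0,0],0,0.03],
  [[0,0,0],0,0.03],
], clamp_n=40)

```text
clock: 17.75
tool_pos: [0.6515, -0.1945, 0.0319]
tcp_rot: [0.001, 0.797, 0.604, 0.001]
contact_force: [-1.7, -0.3, 10.9]
finger_gap: 0.0399
gripper_force: 40.3
```

Emit:
pendant([
  [[0,0,-20],0,0.03],
  [[0,0,-50],0,0.03],
  [[0,0,-70],0,0.03],
])

```text
clock: 18.05
tool_pos: [0.6513, -0.1942, 0.1026]
tcp_rot: [0.001, 0.797, 0.604, 0.0]
contact_force: [0.7, -0.8, -1.6]
finger_gap: 0.0394
gripper_force: 41.0
```

```bash
python3 - <<'E'
from h import *
# TCP for tab centre X=-.060, Y=-.065, grasped at tab centre
e=np.array([.0619,.998]);f=np.array([-.998,.0619]);W=np.array([.5045,.1336])+(-.075+.0635)*e+(-.065-.028)*f;print(W)
plan(W[0],W[1],.10,-3.55,pose=1)
d=cam('wrist');cv2.imwrite('pics/w4.png',d['image'][:,:,::-1])
E
```

```text
[0.5966 0.1164]
clock 18.05 at [ 0.6513 -0.1942  0.1026] yaw -15.63991290645607 gap 0.039420151806143056 F [ 0.6879 -0.7944 -1.6244] tilt -0.9999979775794273 q6 -0.10456867346852819
  cmd 1: dx 0.1422 dy -0.0682 dz 0.0013 turn -0.1055
  cmd 2: dx 0.1486 dy -0.0528 dz 0.0013 turn -0.1055
```

View pics/w4.png

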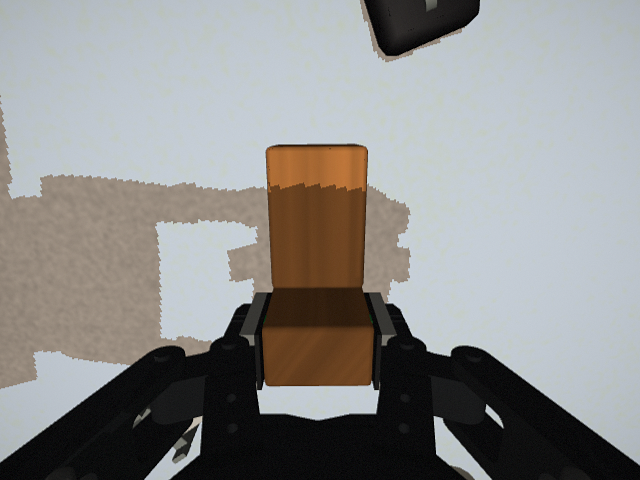

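The shim is gripped square at the tab (265–380, 290–385), tongue forward.

Emit:
pendant([
  [[120,-60,0],-0.105,0.03],
  [[120,-60,0],-0.105,0.03],
  [[120,-60,0],-0.105,0.03],
  [[120,-60,0],-0.105,0.03],
])

```text
clock: 18.5
tool_pos: [0.624, -0.0581, 0.1005]
tcp_rot: [-0.001, 0.763, 0.647, -0.0]
contact_force: [-0.3, -1.2, -1.9]
finger_gap: 0.0392
gripper_force: 41.1
```

Emit:
pendant([
  [[145,-60,0],-0.105,0.03],
  [[145,-60,0],-0.105,0.03],
  [[145,-60,0],-0.105,0.03],
  [[145,-60,0],-0.105,0.03],
])

```text
clock: 18.9
tool_pos: [0.589, 0.0949, 0.1005]
tcp_rot: [-0.0, 0.728, 0.686, 0.0]
contact_force: [0.7, -1.1, -1.7]
finger_gap: 0.0393
gripper_force: 41.1
```

Emit:
pendant([
  [[0,0,0],0,0.03],
])

```text
clock: 19.0
tool_pos: [0.5903, 0.0918, 0.1005]
tcp_rot: [0.0, 0.728, 0.685, 0.0]
contact_force: [0.6, -0.1, -1.1]
finger_gap: 0.0393
gripper_force: 41.1
```

```bash
python3 - <<'E'
from h import *
T,d=pitch(); q=T[(T[:,0]>.02)&(T[:,0]<.05)&(T[:,2]<.02)]; print('tongue slope',np.degrees(np.arctan(np.polyfit(q[:,0],q[:,2],1))),np.median(q[:,2]))
till()
e=np.array([.0619,.998]);f=np.array([-.998,.0619]);W=np.array([.5045,.1336])+(-.100+.0635)*e+(-.065-.028)*f;print(W)
plan(W[0],W[1],.033,-3.55,pose=1)
E
```

```text
tongue slope [ 1.793  -0.2008] -0.0022324326113495364
till tilt 0.08116062739224654 front top z 0.13403179904213755 8305
[0.5951 0.0914]
clock 19.1 at [0.591  0.0898 0.1004] yaw -3.621880102842142 gap 0.03947448792852803 F [ 0.3079 -0.3219 -1.4066] tilt -0.9999996472356915 q6 0.11457860901740868
  cmd 1: dx 0.0019 dy 0.0040 dz 0.0674 turn -0.0013
```

Emit:
pendant([
  [[1,4,30],0,0.03],
  [[1,4,55],0,0.03],
  [[1,4,63],0,0.03],
  [[1,4,63],0,0.03],
])

```text
clock: 19.5
tool_pos: [0.5941, 0.0902, 0.0363]
tcp_rot: [-0.001, 0.73, 0.684, -0.001]
contact_force: [-0.2, 0.1, -1.1]
finger_gap: 0.0393
gripper_force: 41.0
```

Emit:
pendant([
  [[10,0,0],0,0.03],
  [[20,0,0],0,0.03],
  [[30,0,0],0,0.03],
  [[38,0,0],0,0.03],
  [[45,0,0],0,0.03],
])

```text
clock: 20.0
tool_pos: [0.5974, 0.1376, 0.0375]
tcp_rot: [0.0, 0.729, 0.685, 0.0]
contact_force: [0.2, 0.4, -1.5]
finger_gap: 0.0395
gripper_force: 41.0
```

Emit:
pendant([
  [[0,0,1],0,0.03],
  [[0,0,3],0,0.03],
  [[0,0,4],0,0.03],
])

```text
clock: 20.3
tool_pos: [0.5971, 0.1361, 0.0329]
tcp_rot: [-0.0, 0.729, 0.684, -0.0]
contact_force: [-1.3, 0.2, -1.8]
finger_gap: 0.0397
gripper_force: 41.0
```

```bash
python3 - <<'E'
from h import *
e=np.array([.0619,.998]);f=np.array([-.998,.0619]);p=env.sense()['tool_pos'][:2]-np.array([.5045,.1336]);print('X',p@e-.0635,'Y',p@f+.028)
plan(.59,.14,.033,-3.55,pose=1)
E
```

```text
X -0.055291451894264466 Y -0.0642903722160554
clock 20.3 at [0.5971 0.1361 0.0329] yaw -3.6228083096972608 gap 0.0397095145891133 F [-1.3245  0.2325 -1.797 ] tilt -0.9999999189132986 q6 0.18993533757629832
  cmd 1: dx 0.0035 dy -0.0074 dz -0.0001 turn -0.0013
```

Emit:
pendant([
  [[0,0,1.5],0,0.03],
  [[0,0,1.5],0,0.06],
  [[0,0,1.5],0,0.06],
  [[0,0,1.5],0,0.06],
])

```text
clock: 20.7
tool_pos: [0.5973, 0.1362, 0.0317]
tcp_rot: [0.0, 0.729, 0.684, 0.0]
contact_force: [-0.2, -0.5, -0.4]
finger_gap: 0.0603
gripper_force: 0.0
```

Emit:
pendant([
  [[0,0,-20],0,0.06],
  [[0,0,-55],0,0.06],
  [[-20,0,-60],0,0.06],
  [[-40,0,-60],0,0.02],
  [[-40,0,-60],0,0.02],
])

```text
clock: 21.2
tool_pos: [0.5948, 0.0946, 0.0921]
tcp_rot: [0.0, 0.73, 0.684, 0.0]
contact_force: [0.1, 0.0, 0.0]
finger_gap: 0.0317
gripper_force: 0.0
```

Emit:
pendant([
  [[0,0,20],0,0.015],
  [[0,0,45],0,0.015],
  [[0,0,45],0,0.015],
])

```text
clock: 21.5
tool_pos: [0.5929, 0.0966, 0.0441]
tcp_rot: [-0.002, 0.729, 0.684, -0.002]
contact_force: [-0.5, 0.4, 0.1]
finger_gap: 0.015
gripper_force: 0.0
```

```bash
python3 - <<'E'
from h import *
def F(p): p=np.array(p)[:2]-np.array([.5045,.1336]); return p@np.array([.0619,.998])-.0635, p@np.array([-.998,.0619])+.028
print(F(env.sense()['tool_pos']))
plan(.59,.14,.045,-3.55,pose=1)
for n in('top','wrist'):
    d=cam(n);C=cloud(d);X=(C[...,:2]-[.5045,.1336])@[.0619,.998]-.0635;Y=(C[...,:2]-[.5045,.1336])@[-.998,.0619]+.028
    h=d['hsv'];k=(h[...,0]>3)&(h[...,0]<20)&(h[...,1]>100)&(d['z_map']>0)&(abs(X+.055)<.05)&(abs(Y+.064)<.035)
    t=k&(C[...,2]>.055);q=np.c_[X[t],Y[t]];print(n,len(q),rect(q) if len(q)>4 else '')
    print('tongue',Y[k&(C[...,2]<.04)&(C[...,2]>.03)].size, X[k].min() if k.any() else 0)
E
```

```text
(np.float64(-0.09493287097098012), np.float64(-0.06252429426972507))
clock 21.5 at [0.5929 0.0966 0.0441] yaw -3.614989309969045 gap 0.015049583899088514 F [-0.5151  0.3974  0.1431] tilt -0.9999893004736362 q6 0.12512846480221804
  cmd 1: dx 0.0431 dy -0.0056 dz -0.0009 turn -0.0011
top 0 
tongue 24 -0.0282942596796653
wrist 7537 (array([-0.0724, -0.062 ]), array([0.0548, 0.0488]), 0.3283465802669525)
tongue 9336 -0.09975444580662712
```

Emit:
pendant([
  [[6,1,0],0,0.015],
  [[12,1,0],0,0.015],
  [[18,1,0],0,0.015],
  [[22,1,0],0,0.015],
  [[26,1,0],0,0.015],
])

```text
clock: 22.1
tool_pos: [0.5975, 0.1229, 0.047]
tcp_rot: [0.0, 0.729, 0.685, 0.0]
contact_force: [0.0, -1.4, 0.8]
finger_gap: 0.0153
gripper_force: 0.6
```

Emit:
pendant([
  [[4,0,0],0,0.015],
  [[7,0,0],0,0.015],
  [[10,0,0],0,0.015],
  [[13,0,0],0,0.015],
])

```text
clock: 22.5
tool_pos: [0.5982, 0.1355, 0.0466]
tcp_rot: [-0.0, 0.729, 0.684, -0.0]
contact_force: [-0.4, -1.0, 0.7]
finger_gap: 0.0148
gripper_force: 0.6
```

```bash
python3 - <<'E'
from h import *
def F(p): p=np.array(p)[:2]-np.array([.5045,.1336]); return p@np.array([.0619,.998])-.0635, p@np.array([-.998,.0619])+.028
s=env.sense();print(F(s['tool_pos']),s['contact_force'])
d=cam('wrist');cv2.imwrite('pics/w5.png',d['image'][:,:,::-1])
C=cloud(d);X=(C[...,:2]-[.5045,.1336])@[.0619,.998]-.0635;Y=(C[...,:2]-[.5045,.1336])@[-.998,.0619]+.028
k=(d['z_map']>0)&(abs(Y+.064)<.03)&(abs(C[...,2]-.066)<.003)&(X>-.06)&(X<0)
print(rect(np.c_[X[k],Y[k]]),k.sum())
E
```

```text
(np.float64(-0.05579684582336675), np.float64(-0.06538991475896366)) [-0.3836 -0.983   0.6914]
(array([-0.04  , -0.0649]), array([0.0399, 0.0426]), 0.5760423541069031) 6833
```

View pics/w5.png

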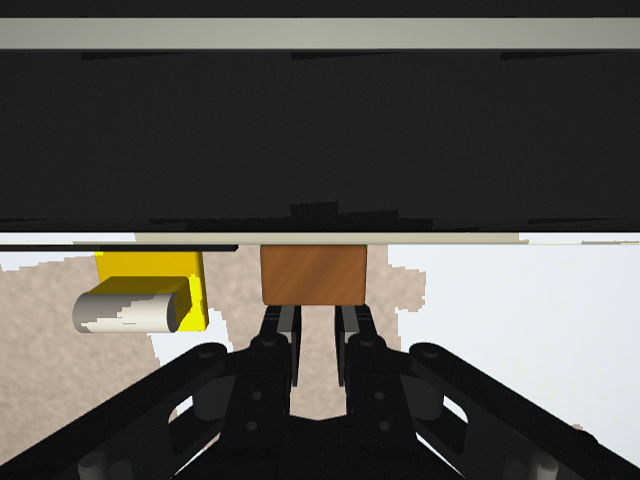

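The tab's top (262–366, 245–305) is square to the till front, with the fingers on its rear face.

```bash
python3 - <<'E'
from h import *
d=cam('wrist')
P=ray(d,[[275,304.5],[313,304.5],[355,304.5],[313,246]],.066)
for p in P: q=p[:2]-np.array([.5045,.1336]); print(q@np.array([.0619,.998])-.0635,q@np.array([-.998,.0619])+.028)
print(d['z_map'][295,313],cloud(d)[[250,295,300,303,304,305,306],313])
E
```

```text
-0.04410781095839629 -0.04877838129427069
-0.04411003687819527 -0.06344159570358972
-0.044112497187685534 -0.07964884880615848
-0.020433493903204827 -0.06353360097114985
0.13487867 [[ 0.5984  0.1695  0.0663]
 [ 0.5973  0.1515  0.0664]
 [ 0.5971  0.1495  0.0667]
 [ 0.597   0.148   0.0662]
 [ 0.597   0.1477  0.0663]
 [ 0.5939  0.1136  0.0001]
 [ 0.5939  0.1128 -0.0002]]
```

Emit:
pendant([
  [[2,0,0],0,0.015],
  [[4,0,0],0,0.015],
  [[6,0,0],0,0.015],
  [[6,0,0],0,0.015],
])

```text
clock: 23.0
tool_pos: [0.5986, 0.1416, 0.0467]
tcp_rot: [-0.0, 0.729, 0.685, 0.0]
contact_force: [-1.0, -0.2, -0.5]
finger_gap: 0.0152
gripper_force: 0.0
```

Emit:
pendant([
  [[-10,0,0],0,0.015],
  [[-30,0,0],0,0],
  [[-50,0,-30],0,0],
  [[-50,0,-80],0,0],
  [[-50,0,-130],0,0],
])

```text
clock: 23.5
tool_pos: [0.5947, 0.09, 0.1777]
tcp_rot: [-0.001, 0.729, 0.684, -0.001]
contact_force: [0.9, 1.1, -0.5]
finger_gap: -0.0002
gripper_force: 0.0
```

```bash
python3 - <<'E'
from h import *
d=till()
C=cloud(d);X=(C[...,:2]-[.5045,.1336])@[.0619,.998]-.0635;Y=(C[...,:2]-[.5045,.1336])@[-.998,.0619]+.028
k=(d['z_map']>0)&(abs(Y+.064)<.03)&(abs(C[...,2]-.066)<.006)&(X>-.07)&(X<.01)
print(rect(np.c_[X[k],Y[k]]),k.sum())
e=np.array([.0619,.998]);f=np.array([-.998,.0619]);W=np.array([.5045,.1336])+(.035+.0635)*e+(-.05-.028)*f
plan(W[0],W[1],.16,-3.55,pose=1)
E
```

```text
till tilt 0.08100841723887373 front top z 0.13391864321165145 10412
(array([-0.0204, -0.0701]), array([0.043 , 0.0343]), 89.28292846679688) 189
clock 23.55 at [0.5984 0.0905 0.1864] yaw -3.654433568126011 gap 2.5694798119451942e-05 F [ 5.3292 -0.5901 11.6078] tilt -0.9999551967894448 q6 0.11534509371635941
  cmd 1: dx 0.1356 dy -0.0186 dz 0.0264 turn -0.0018
```

Emit:
pendant([
  [[50,-15,-10],0,0],
  [[100,-15,-10],0,0],
  [[135,-15,0],0,0],
  [[135,-15,10],0,0],
  [[135,-15,15],0,0],
])

```text
clock: 24.05
tool_pos: [0.5884, 0.227, 0.1606]
tcp_rot: [-0.0, 0.729, 0.685, -0.001]
contact_force: [-0.2, -0.5, 0.8]
finger_gap: -0.0001
gripper_force: 0.0
```

Emit:
pendant([
  [[0,0,0],0,0],
  [[0,0,5],0,0],
  [[0,0,10],0,0],
  [[0,0,15],0,0],
])

```text
clock: 24.45
tool_pos: [0.5891, 0.2264, 0.1465]
tcp_rot: [0.0, 0.729, 0.684, 0.0]
contact_force: [0.6, -0.2, -0.1]
finger_gap: -0.0001
gripper_force: 0.0
```

```bash
python3 - <<'E'
from h import *
till(); plan(.58,.23,.13,-3.55,pose=1)
E
```

```text
till tilt 0.0925445752079877 front top z 0.13618705623399227 2709
clock 24.5 at [0.5887 0.2265 0.1456] yaw -3.647576652189535 gap 0.0002699386428108439 F [-0.5958 -0.1578 -1.3787] tilt -0.9999995337363297 q6 0.3363354487946353
  cmd 1: dx 0.0030 dy -0.0089 dz 0.0156 turn -0.0017
```

Emit:
pendant([
  [[0,0,4],0,0],
  [[0,0,8],0,0],
  [[0,0,11],0,0],
  [[0,0,13],0,0],
  [[0,0,14.5],0,0],
])

```text
clock: 25.0
tool_pos: [0.5889, 0.2271, 0.132]
tcp_rot: [-0.0, 0.729, 0.684, -0.0]
contact_force: [-0.4, -0.2, -1.1]
finger_gap: -0.0001
gripper_force: 0.0
```

Emit:
pendant([
  [[0,0,1],0,0],
  [[0,0,2],0,0],
  [[0,0,3],0,0],
  [[0,0,4],0,0],
  [[0,0,5],0,0],
])

```text
clock: 25.5
tool_pos: [0.5892, 0.2269, 0.1275]
tcp_rot: [0.0, 0.729, 0.685, 0.0]
contact_force: [-0.4, -4.5, 4.9]
finger_gap: 0.0004
gripper_force: 2.5
```

Emit:
pendant([
  [[0,0,1],0,0],
  [[0,0,2],0,0],
  [[0,0,3],0,0],
])

```text
clock: 25.8
tool_pos: [0.5892, 0.2268, 0.1245]
tcp_rot: [0.0, 0.729, 0.684, 0.0]
contact_force: [-0.8, -3.7, 6.0]
finger_gap: -0.0001
gripper_force: 2.5
```

Emit:
pendant([
  [[0,0,0.5],0,0],
  [[0,0,1],0,0],
  [[0,0,1.5],0,0],
  [[0,0,2],0,0],
])

```text
clock: 26.2
tool_pos: [0.5892, 0.227, 0.1223]
tcp_rot: [0.0, 0.729, 0.684, 0.0]
contact_force: [-0.5, -3.5, 5.1]
finger_gap: 0.0003
gripper_force: 2.4
```

Emit:
pendant([
  [[0,0,0.5],0,0],
  [[0,0,1],0,0],
])

```text
clock: 26.4
tool_pos: [0.589, 0.2271, 0.1212]
tcp_rot: [0.0, 0.729, 0.684, 0.0]
contact_force: [0.7, -2.9, 4.8]
finger_gap: 0.0001
gripper_force: 2.4
```

Emit:
pendant([
  [[0,0,0.5],0,0],
  [[0,0,1],0,0],
])

```text
clock: 26.6
tool_pos: [0.5891, 0.2271, 0.1205]
tcp_rot: [0.0, 0.729, 0.684, 0.0]
contact_force: [-2.1, -4.0, 16.4]
finger_gap: 0.0
gripper_force: 8.2
```

Force jumped to 16 N, so the till is resting on the shim. I'll back off and check.

Emit:
pendant([
  [[0,0,0.4],0,0],
  [[0,0,0.4],0,0],
])

```text
clock: 26.8
tool_pos: [0.5891, 0.2271, 0.1205]
tcp_rot: [0.0, 0.729, 0.685, 0.0]
contact_force: [-2.9, -5.2, 16.8]
finger_gap: -0.0001
gripper_force: 8.0
```

Emit:
pendant([
  [[0,0,-2],0,0],
  [[0,0,-20],0,0],
  [[0,0,-60],0,0],
  [[-30,0,-100],0,0],
  [[-80,0,-120],0,0],
])

```text
clock: 27.3
tool_pos: [0.585, 0.1522, 0.2413]
tcp_rot: [0.001, 0.728, 0.686, 0.002]
contact_force: [1.3, -1.8, -0.6]
finger_gap: -0.0001
gripper_force: 0.0
```

Emit:
pendant([
  [[-50,0,0],0,0],
  [[-100,0,0],0,0],
  [[-150,0,0],0,0],
  [[-150,0,0],0,0],
])

```text
clock: 27.7
tool_pos: [0.5742, -0.0038, 0.2381]
tcp_rot: [0.0, 0.731, 0.683, -0.0]
contact_force: [0.8, 0.9, 0.3]
finger_gap: 0.0001
gripper_force: 0.0
```

```bash
python3 - <<'E'
from h import *
d=till(); cv2.imwrite('pics/t6.png',d['image'][:,:,::-1])
C=cloud(d);X=(C[...,:2]-[.5045,.1336])@[.0619,.998]-.0635;Y=(C[...,:2]-[.5045,.1336])@[-.998,.0619]+.028
k=(d['z_map']>0)&(abs(Y+.064)<.04)&(abs(C[...,2]-.066)<.006)&(X>-.07)&(X<.01)
print('tab',rect(np.c_[X[k],Y[k]]),np.median(C[k][:,2]),k.sum())
cv2.imwrite('pics/s6.png',cam('side')['image'][:,:,::-1])
E
```

```text
till tilt 0.041480756500983235 front top z 0.12267992393788887 12055
tab (array([-0.0205, -0.0638]), array([0.0782, 0.0348]), 87.87046813964844) 0.06625544973064038 244
```

View pics/s6.png

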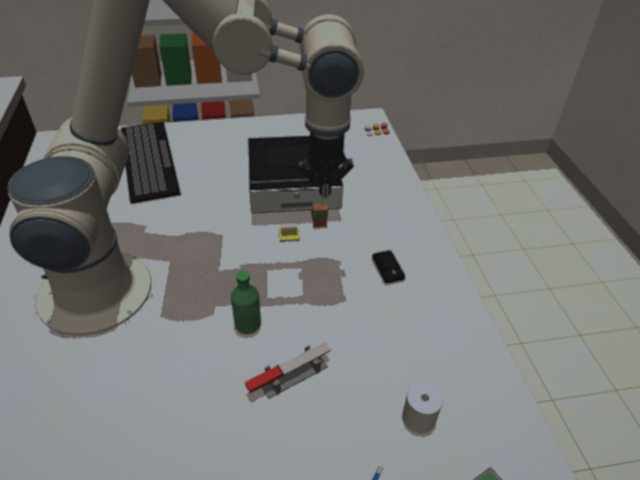

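The side view shows the shim under the till front at (320,215) and the bar on its rest at (288,367). The bottle, mouse and roll are where they started. The till's tilt reads 0.0415, within the seated range, so I'm handing in.

Emit:
pendant([
  [[0,0,0],0,0],
  [[0,0,0],0,0],
])

```text
clock: 28.0
tool_pos: [0.5747, 0.0024, 0.2382]
tcp_rot: [-0.0, 0.729, 0.685, 0.0]
contact_force: [-0.5, -0.3, -0.3]
finger_gap: 0.0001
gripper_force: 0.0
```

```bash
python3 -c "
from station import env
print(env.close_job())"
```

```text
the job is handed in; nothing more can be done
None
```

I handed the job in at 28 s: the till rests on the shim (tilt about 0.041, tongue about 47 mm in), the bar is back on its rest, and the bottle, mouse and roll are undisturbed; the hand-in gave no verdict.

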